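# Push the film roll up the gutter to its stop

### The arm

A 6-joint arm with a two-finger parallel gripper is mounted at the origin on the work surface; the furniture and walls round the work are solid. World frame = base frame: x ahead of the robot, y to its left, z up, the work surface at z = 0. Lengths are in m, angles in degrees, forces in N, time in s.
With the tool pointing down it reaches from about 0.15 to 0.775 m from the base axis. Payload 6.1 kg.
Tool frame: the origin (TCP) lies between the finger pads; the fingertips stand 14 mm ahead of it and the grasp point (between the pads) lies 5 mm behind it; z points along the fingers, y is the direction in which the jaws open and shut (so a half turn about z gives the same grasp; the last joint's range is limited). The gripper opens to 85 mm and grips with 20 to 120 N. Pads are 22 mm wide; open, the fingers measure 114 mm over their backs; the gripper's body (76 mm by 85 mm) begins 54 mm behind the grasp point. The pads swing forward as they close: fully open they stand 13 mm farther back than shut.
Start: joints at [-65.776, 7.208, -2.269, 80.523, 0, 90], TCP at [0.215, -0.479, 0.245] pointing down, gripper open.
Joint ranges: [-155.77, 155.77], [-54.66, 111.73], [-72.52, 77.12], [-102.08, 115.82], [-83.92, 84.16], [-180, 180]. Speed limits (degrees/s): [136.94, 136.94, 172.46, 180, 180, 180].

### API

Orientations are given as [roll, pitch, yaw] about the fixed x, y, z axes, in that order (R = Rz(yaw) Ry(pitch) Rx(roll)).
In Python, from rig import ctrl, capture, camera_params gives the robot as it stands.
- The arm moves only by the tool jog_arm, never from a script. Its argument "increments" is a list of rows, each an object with "angular": the turn, a rotation vector about the tool's x, y, z in rad, a list of three; "translation": the shift along the tool's x, y, z in m, a list of three; "jaw": the opening, from 0 (shut) to 1 (fully open). A call has 1 to 5 rows; each row is the pose to reach, as a shift and turn from the pose commanded when the call began, along the tool's axes at that moment; what a row does not reach only later rows make up. A row lasts 1/12 s, in which the tool goes at most 41.7 mm and 7.16 degrees, less where a joint would pass 70% of its speed; a pose out of reach is approached as far as the arm can. A call with a gripper value outside its range is refused whole. The fingers move at their own pace and stop on an object; "squeeze" is the grip in N (left out, the last holds). Time passes only in rows, so rows that repeat a pose let the fingers close. It gives the time, the measured TCP pose, the force and the opening at its end, in the units of the state.
- ctrl.sense(): the state, without advancing time (a new reading comes with each control period).
- capture(name): name is "side" or "top"; returns the picture (384x512x3 uint8, blue, green, red); there is no depth.
- camera_params(name): a dict with "intrinsics" (3x3 intrinsics, pixels), "k1" (the pictures are not rectified: a ray, as slopes to the right and down, at radius r is drawn at 1 + k1 r^2 times it, then the intrinsics apply), "rvec" (rotation vector, rad) and "tvec" (3), from world to camera coordinates, as OpenCV has them. Camera axes: x right, y down, z forward; pixel columns grow to the right and rows downward; lengths in m; the calibration is good to about 2 mm. A picture is of the moment at which its call begins. camera_params takes no time and is no camera call.
- ctrl.job_done(): hands the job in, once; it reports no verdict.
The state is a dict: "time_s": time; "q": joint angles; "joint_vel": joint speeds; "joint_efforts": joint torques, N m; "tool_pos": TCP position; "tcp_rot": TCP orientation; "ft_force": force on the tool from outside, world axes, zero at the start; "ft_torque": the same for the moment, N m; "finger_gap": finger opening in m.
Only numpy, scipy, OpenCV 4.12 (cv2) and the standard library are available. Lean on these libraries where they do the work, as an engineer would, in place of code of your own. Each camera call takes 0.05 s, during which the arm holds its last target. There are 200 camera calls.

### The job

The roll of masking film lies at the foot of the sloping gutter. Gently push it uphill along the gutter with the fingertips, over the red spring catch and up to the stop, so that the catch springs up behind it and it cannot roll back; then take the hand away. Only push the roll, never lift it out of the gutter, and leave the other things on the table where they are.

Things in the scene. Friction and masses are not known exactly. Their poses are not given: they have to be found in the camera images.
- roll_center (a point): Middle of the roll of pale yellow masking film: a cylinder 55 mm in diameter, 92 mm long, about 0.12 kg, smooth (friction about 0.4), lying across the gutter so that it can roll along it. The point is on the roll's axis, half-way along it, 27.6 mm above the gutter's floor. The point turns with the roll; its own z runs along the roll's axis.
- gutter: Straight aluminium gutter fixed on a plywood stand, 282 mm long, 102 mm wide inside, sloping at 9 degrees. Origin on the upper face of its floor at mid-length and mid-width, 44 mm above the table; x runs UPHILL along the floor, y across, z square to the floor. Side walls reach 25 mm above the floor. Along x: foot bar -0.126, catch hinge 0.059, catch tip (up) 0.079, stop face 0.135.
- foot_bar (a point): Middle of the round steel bar, 9 mm thick, across the low end of the gutter, its top 13 mm above the floor. The roll starts resting against it, its centre at the gutter's x = -0.100. Above and behind the bar there is free air for a fingertip to get behind the roll.
- stop_face (a point): The stop at the gutter's high end: a black rubber pad on plywood, 50 mm tall; the point is on its face, at the gutter's x = 0.135, mid-width, 27.6 mm above the floor. Against the stop the roll's centre is 27.6 mm from this point, at the gutter's x = 0.107; the catch then leaves it about 3 mm of play.
- catch (a joint): Red spring catch, a tongue 28 mm wide hinged in the gutter's floor, pointing uphill: 0 = up (tip 15 mm above the floor), 0.6 = pressed flat. A weak spring (under 0.5 N at the tip) lifts it. The roll presses it down as it passes uphill; it springs up behind the roll at the stop. A fingertip there less than about 18 mm above the floor would keep it down.
- mesh_roll: Bystander: roll of blue mesh tape lying flat, 93x100x49 mm, standing loose on the table, to be left alone; origin at the centre of its underside.
- tape_measure: Bystander: yellow tape measure, 39x80x62 mm, standing loose on the table, to be left alone; origin at the centre of its underside.
- sanding_block: Bystander: grey sanding block, 62x120x48 mm, standing loose on the table, to be left alone; origin at the centre of its underside.
- film_roll: The same roll of masking film; origin on its axis at the middle of one end face, its z along the roll's axis towards the other end.

How it is judged (in metres and radians):
On the way:
1. the roll has left the foot of the gutter and is on its way uphill, still lying in the gutter (x of roll_center in the frame of gutter above -0.05 m and z of roll_center in the frame of gutter below 0.04 m).
At the end, for the whole second after the job is handed in: The roll lies at rest on the gutter's floor at the stop: its centre is within 8 mm of touching the stop and within 12 mm of mid-width, its axis within 0.2 rad of square across the gutter, and the catch has sprung up behind it (below 0.12 rad) (x of roll_center in the frame of gutter between 0.099 and 0.112 m and z of roll_center in the frame of gutter between 0.022 and 0.034 m and y of roll_center in the frame of gutter between -0.012 and 0.012 m and angle between the z axis of film_roll and the y axis of gutter, either way round below 0.2 rad and value of joint catch below 0.12 rad and linear speed of film_roll below 0.02 m/s).
It fails at once if the roll is lifted, or jumps, more than 12 mm off the gutter's floor (z of roll_center in the frame of gutter above 0.04 m).
It fails at once if the roll is rammed or squeezed: the fingers press on it with more than 40 N (contact force between the fingers and film_roll above 40 N).
It fails at once if one of the other loose things is shifted more than 2 cm (distance of any of mesh_roll, tape_measure, sanding_block from where it was at the start of the episode above 0.02 m).
It also fails if it takes over 40 s, if anything falls off the work surface, if the arm or the gripper's body presses on something with over 40 N, if the wrist force passes 120 N, or if a joint passes its speed limit or range.

## Working session

There is one attempt and no reset: what is moved stays moved. The work goes in short steps, Python scripts to look and compute and a tool call to move; the robot and the scene stay as the last step left them, time stands still between calls to the robot, and variables do not carry over. Pictures are saved under pics/ and viewed, about 8 in all and at most 12, crops included, and the job is handed in when it is done.

Besides the shell and the picture viewer there is one more tool, called after "Emit:" in YAML: its name, and indented under it one key for each argument. jog_arm: Moves the arm, as the interface text tells. Its arguments: {"type":"object","properties":{"increments":{"type":"array"},"squeeze":{"type":"number"}},"required":["increments"]}

```bash
ls; mkdir -p pics
python3 - <<'E'
from rig import ctrl,capture,camera_params
import cv2
for n in("side","top"):
    im=capture(n);cv2.imwrite(f"pics/{n}0.png",im);print(n,camera_params(n))
s=ctrl.sense();print(s)
E
```

```text
pics
side {'intrinsics': array([[360.52392521,   0.        , 247.30431792],
       [  0.        , 360.52392521, 191.96711124],
       [  0.        ,   0.        ,   1.        ]]), 'k1': -0.08250311338597154, 'rvec': array([ 0.38958799, -2.55102631,  1.51137895]), 'tvec': array([0.46391996, 0.15149414, 1.07805939])}
top {'intrinsics': array([[395.98611311,   0.        , 255.80008862],
       [  0.        , 395.98611311, 189.01325078],
       [  0.        ,   0.        ,   1.        ]]), 'k1': -0.023128287886706744, 'rvec': array([ 2.1385558 , -2.14407526,  0.17682527]), 'tvec': array([-0.01991881,  0.50879962,  1.13915856])}
{'time_s': 0.1, 'q': array([-6.57761076e+01,  7.23797192e+00, -2.32188483e+00,  8.05232884e+01,
       -2.99220552e-04,  8.99998957e+01]), 'joint_vel': array([0.01822337, 0.00298824, 0.16654166, 0.0202995 , 0.00466277,
       0.04477119]), 'joint_efforts': array([ 2.27613811e-03, -4.36906958e+01,  3.53605413e+01,  1.37880334e-02,
        4.07708853e-05, -5.39396453e-06]), 'tool_pos': array([ 0.21526257, -0.47845081,  0.24459476]), 'tcp_rot': array([-1.79916855e+02,  2.99068895e-04,  2.42239972e+01]), 'ft_force': array([-0.02242894, -0.45545128,  0.15009688]), 'ft_torque': array([ 0.03483099, -0.01365771, -0.00866543]), 'finger_gap': 0.08573852433475397}
```

View pics/side0.png

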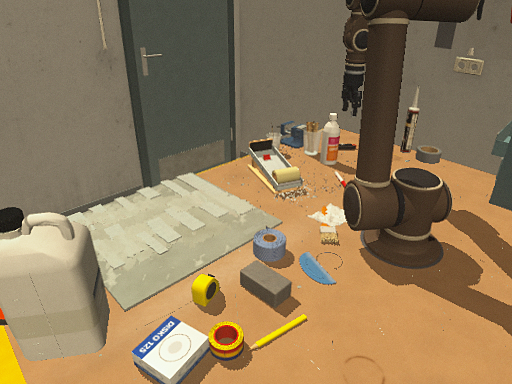

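View pics/top0.png

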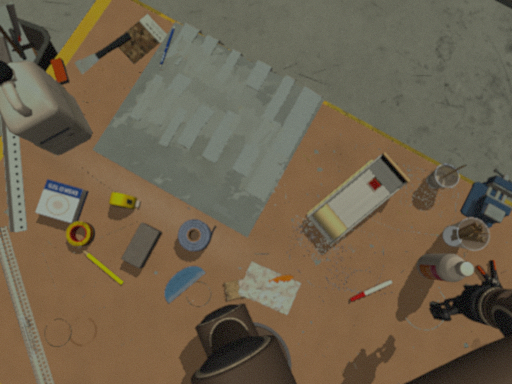

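The side view shows the gutter at about (275,168), with the roll at (286,175). In the top view the roll is at (327,219), the catch at (375,184) and the stop at about (392,172). I'll enlarge both.

Run:
```python
import cv2,numpy as np
a=cv2.imread("pics/top0.png")[140:260,290:420];b=cv2.imread("pics/side0.png")[130:205,240:310]
a=cv2.resize(a,None,fx=5,fy=5,interpolation=cv2.INTER_CUBIC)
cv2.imwrite("pics/c_top.png",a)
b=cv2.resize(b,None,fx=8,fy=8,interpolation=cv2.INTER_CUBIC)
cv2.imwrite("pics/c_side.png",b)
```

```text
(no output)
```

View pics/c_top.png

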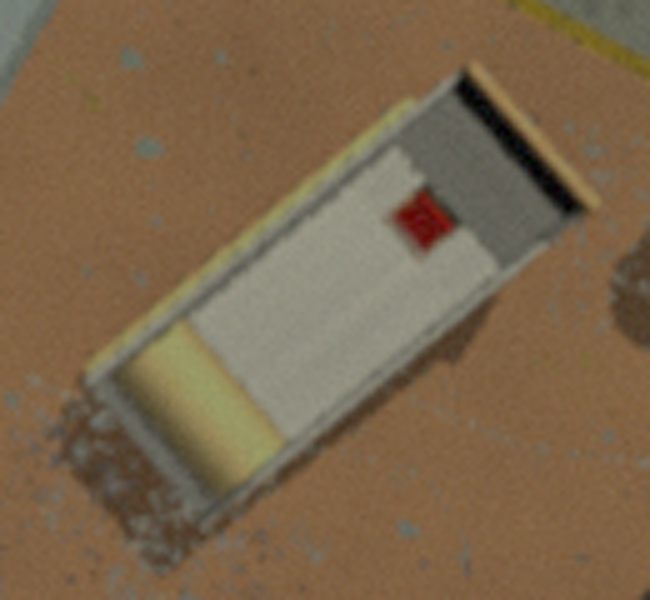

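View pics/c_side.png

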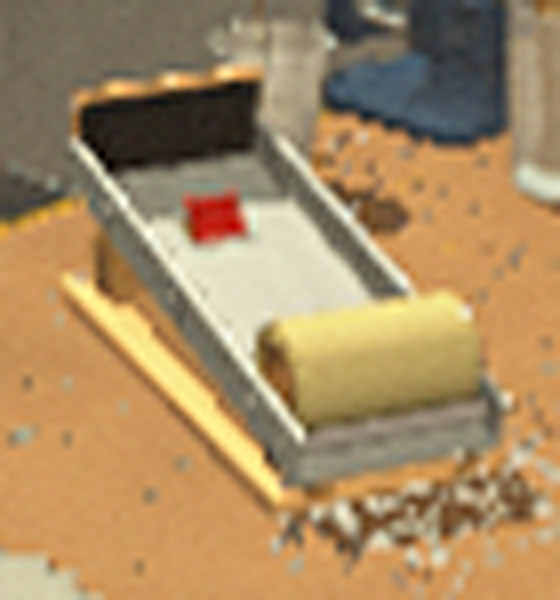

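Both crops are clear. The gutter runs uphill to the upper right in the top view, and the catch corners and wall rims are visible in both. I'll fit the gutter's planar pose to these landmarks and work out the finger poses.

```bash
cat > geo.py <<'E'
import cv2,numpy as np
from rig import camera_params
from scipy.optimize import least_squares
from scipy.spatial.transform import Rotation as R
P={n:camera_params(n) for n in("side","top")}
def proj(n,X):
    p=P[n];return cv2.projectPoints(np.asarray(X,float).reshape(-1,1,3),p["rvec"],p["tvec"],p["intrinsics"],np.array([p["k1"],0,0,0]))[0][:,0]
def pose(v): # x,y,yaw -> R,t
    return R.from_euler("ZY",[v[2],-np.radians(9)]).as_matrix(),np.array([v[0],v[1],0.044])
def G(v,g): Rm,t=pose(v);return np.asarray(g)@Rm.T+t
E
python3 - <<'E'
from geo import *
w=.052
L=[("top",(393,215),(.059,.014,0)),("top",(430,252),(.059,-.014,0)),("top",(428,188),(.079,.014,.015)),("top",(458,220),(.079,-.014,.015)),
("top",(90,380),(-.141,w,.025)),("top",(205,525),(-.141,-w,.025)),("top",(462,78),(.138,w,.025)),("top",(582,215),(.138,-w,.025)),
("side",(183,197),(.079,.014,.015)),("side",(238,192),(.079,-.014,.015)),("side",(195,243),(.059,.014,0)),("side",(245,237),(.059,-.014,0)),
("side",(302,440),(-.141,w,.025)),("side",(72,140),(.141,w,.025)),("side",(500,395),(-.141,-w,.025)),("side",(262,130),(.138,-w,.025))]
def px(n,c): return np.array(c)/(5 if n=="top" else 8)+((290,140) if n=="top" else (240,130))-.45
def res(v): return np.concatenate([proj(n,G(v,g))[0]-px(n,c) for n,c,g in L])
r=least_squares(res,[.5,-.33,-.9],loss="soft_l1")
v=r.x;np.save("v.npy",v);print(v,np.degrees(v[2]));print(res(v).reshape(-1,2).round(1).tolist())
for g in [(-.1,0,.0276),(.107,0,.0276)]:print(G(v,g))
# roll mask centroid
im=cv2.imread("pics/top0.png");c=np.array([[122,375],[185,320],[285,440],[220,495]])/5+(290,140)-.45
print("roll top view mean",c.mean(0),"pred",proj("top",G(v,(-.1,0,.0276+.02))))
print("side catch etc ok; dist",np.hypot(*G(v,(.1,0,0))[:2]))
E
```

```text
[ 0.47665167 -0.31772855 -0.8932912 ] -51.181815771682444
[[0.0, 0.4], [-1.1, 0.3], [-0.8, 1.1], [-0.4, 2.0], [0.2, 0.4], [0.3, -0.9], [0.2, -0.2], [0.2, -0.2], [-0.0, -0.2], [-0.7, -0.5], [0.1, -0.4], [0.0, -0.6], [-0.5, -1.1], [0.0, -1.2], [-0.1, -0.1], [-1.0, -2.8]]
[ 0.41203182 -0.23740989  0.05561675]
[ 0.54019247 -0.39670603  0.08799869]
roll top view mean [330.15 221.05] pred [[330.73015781 221.00836485]]
side catch etc ok; dist 0.6677028630537296
```

```bash
cat >> geo.py <<'E'
def plan(g):
    "shift/turn in tool axes from measured pose to TCP at gutter g, tool x uphill, z into floor"
    from rig import ctrl
    v=np.load("v.npy");s=ctrl.sense();Rm,t=pose(v)
    Rc=R.from_euler("xyz",s["tcp_rot"],degrees=True).as_matrix()
    Rt=Rm@np.diag([1,-1,-1.])
    print("t",s["time_s"],"q",s["q"].round(0),"tcp in gutter",((s["tool_pos"]-t)@Rm).round(4),"F(gutter)",(s["ft_force"]@Rm).round(2),"gap",round(s["finger_gap"],3))
    print("shift",(Rc.T@(G(v,g)-s["tool_pos"])).round(4),"turn",R.from_matrix(Rc.T@Rt).as_rotvec().round(4))
E
python3 -c "
from geo import *
plan((-.165,0,.13))"
```

```text
t 0.1 q [-66.   7.  -2.  81.  -0.  90.] tcp in gutter [-0.0068 -0.3044  0.2042] F(gutter) [ 0.36 -0.3   0.09] gap 0.086
shift [ 0.2581 -0.2166  0.0983] turn [-0.1046  0.1347  1.3131]
```

Emit:
jog_arm:
  increments:
    - {"translation": [0.258, -0.217, 0.06], "angular": [-0.105, 0.135, 1.313], "jaw": 0.5}
    - {"translation": [0.258, -0.217, 0.06], "angular": [-0.105, 0.135, 1.313], "jaw": 0.5}
    - {"translation": [0.258, -0.217, 0.06], "angular": [-0.105, 0.135, 1.313], "jaw": 0.5}
    - {"translation": [0.258, -0.217, 0.06], "angular": [-0.105, 0.135, 1.313], "jaw": 0.5}
    - {"translation": [0.258, -0.217, 0.06], "angular": [-0.105, 0.135, 1.313], "jaw": 0.5}

```text
time_s: 0.52
tool_pos: [0.2988, -0.3051, 0.2107]
tcp_rot: [178.5, -3.9, -9.1]
ft_force: [0.7, -0.4, 1.1]
finger_gap: 0.043
```

```bash
python3 -c "
from geo import *
plan((-.165,0,.10))"
```

```text
t 0.5167 q [-46.  -7. -21.  72.   1. 143.] tcp in gutter [-0.0938 -0.1306  0.1836] F(gutter) [0.91 0.29 1.02] gap 0.043
shift [ 0.0384 -0.1379  0.0929] turn [-0.0573  0.0744  0.7304]
```

```bash
sed -i 's/np.diag(\[1,-1,-1.\])/np.diag([-1,1,-1.])/; s/tool x uphill/tool x DOWNHILL/' geo.py; python3 -c "
from geo import *
plan((-.165,0,.13))"
```

```text
t 0.5167 q [-46.  -7. -21.  72.   1. 143.] tcp in gutter [-0.0938 -0.1306  0.1836] F(gutter) [0.91 0.29 1.02] gap 0.043
shift [ 0.037  -0.1402  0.063 ] turn [-0.0939 -0.0723 -2.4085]
```

Emit:
jog_arm:
  increments:
    - {"translation": [0.037, -0.14, 0.03], "angular": [-0.094, -0.072, -2.408], "jaw": 0.5}
    - {"translation": [0.037, -0.14, 0.03], "angular": [-0.094, -0.072, -2.408], "jaw": 0.5}
    - {"translation": [0.037, -0.14, 0.03], "angular": [-0.094, -0.072, -2.408], "jaw": 0.5}
    - {"translation": [0.037, -0.14, 0.03], "angular": [-0.094, -0.072, -2.408], "jaw": 0.5}
    - {"translation": [0.037, -0.14, 0.03], "angular": [-0.094, -0.072, -2.408], "jaw": 0.5}

```text
time_s: 0.93
tool_pos: [0.359, -0.1717, 0.1788]
tcp_rot: [175.6, -0.8, 27.6]
ft_force: [-0.1, -0.6, 0.1]
finger_gap: 0.0428
```

```bash
python3 -c "
from geo import *
plan((-.165,0,.13))"
```

```text
t 0.9333 q [-24.  -9. -27.  68.  -2. 128.] tcp in gutter [-1.641e-01 -1.000e-04  1.625e-01] F(gutter) [ 0.41 -0.46 -0.  ] gap 0.043
shift [0.0005 0.0016 0.0325] turn [-0.0706 -0.0555 -1.7664]
```

Emit:
jog_arm:
  increments:
    - {"translation": [0, 0.002, 0.02], "angular": [-0.071, -0.056, -1.766], "jaw": 0.5}
    - {"translation": [0, 0.002, 0.02], "angular": [-0.071, -0.056, -1.766], "jaw": 0.5}
    - {"translation": [0, 0.002, 0.02], "angular": [-0.071, -0.056, -1.766], "jaw": 0.5}
    - {"translation": [0, 0.002, 0.02], "angular": [-0.071, -0.056, -1.766], "jaw": 0.5}
    - {"translation": [0, 0.002, 0.02], "angular": [-0.071, -0.056, -1.766], "jaw": 0.5}

```text
time_s: 1.35
tool_pos: [0.3603, -0.1782, 0.16]
tcp_rot: [174.9, 3.5, 62.8]
ft_force: [-0.1, -0.2, 0.5]
finger_gap: 0.0424
```

```bash
python3 -c "
from geo import *
plan((-.165,0,.12))"
```

```text
t 1.35 q [-24.  -9. -29.  65.  -4.  93.] tcp in gutter [-0.1613 -0.0032  0.1429] F(gutter) [ 0.22 -0.2   0.42] gap 0.042
shift [ 0.0044 -0.0008  0.023 ] turn [-0.0461 -0.0335 -1.1473]
```

Emit:
jog_arm:
  increments:
    - {"translation": [0.004, -0.001, 0.023], "angular": [-0.046, -0.034, -1.147], "jaw": 0.5}
    - {"translation": [0.004, -0.001, 0.023], "angular": [-0.046, -0.034, -1.147], "jaw": 0.5}
    - {"translation": [0.004, -0.001, 0.023], "angular": [-0.046, -0.034, -1.147], "jaw": 0.5}
    - {"translation": [0.004, -0.001, 0.023], "angular": [-0.046, -0.034, -1.147], "jaw": 0.5}
    - {"translation": [0.004, -0.001, 0.023], "angular": [-0.046, -0.034, -1.147], "jaw": 0.5}

```text
time_s: 1.77
tool_pos: [0.3624, -0.1764, 0.1367]
tcp_rot: [176.9, 7.3, 98.6]
ft_force: [0.3, 0.2, 0.3]
finger_gap: 0.0425
```

```bash
python3 -c "
from geo import *
plan((-.165,0,.11))"
```

```text
t 1.7667 q [-23. -10. -33.  60.  -5.  58.] tcp in gutter [-0.165  -0.0004  0.12  ] F(gutter) [0.08 0.41 0.34] gap 0.042
shift [0.0001 0.0006 0.01  ] turn [-0.0212 -0.0151 -0.5232]
```

Emit:
jog_arm:
  increments:
    - {"translation": [0, 0.001, 0.01], "angular": [-0.021, -0.015, -0.523], "jaw": 0.5}
    - {"translation": [0, 0.001, 0.01], "angular": [-0.021, -0.015, -0.523], "jaw": 0.5}
    - {"translation": [0, 0.001, 0.01], "angular": [-0.021, -0.015, -0.523], "jaw": 0.5}
    - {"translation": [0, 0.001, 0.01], "angular": [-0.021, -0.015, -0.523], "jaw": 0.5}
    - {"translation": [0, 0.001, 0.01], "angular": [-0.021, -0.015, -0.523], "jaw": 0.5}

```text
time_s: 2.18
tool_pos: [0.3641, -0.1774, 0.127]
tcp_rot: [180.0, 9.0, 128.7]
ft_force: [-0.5, -0.2, 0.3]
finger_gap: 0.0426
```

Run:
```python
from geo import *
plan((-.165,0,.03))
from rig import capture
im=capture("side");cv2.imwrite("pics/c1.png",cv2.resize(im[90:210,220:340],None,fx=5,fy=5,interpolation=cv2.INTER_CUBIC))
```

```text
t 2.1833 q [-23. -11. -35.  58.  -4.  28.] tcp in gutter [-0.1647  0.0002  0.1101] F(gutter) [-0.13 -0.53  0.35] gap 0.043
shift [ 0.0003 -0.0002  0.0801] turn [-0.0001  0.0001 -0.0027]
```

View pics/c1.png

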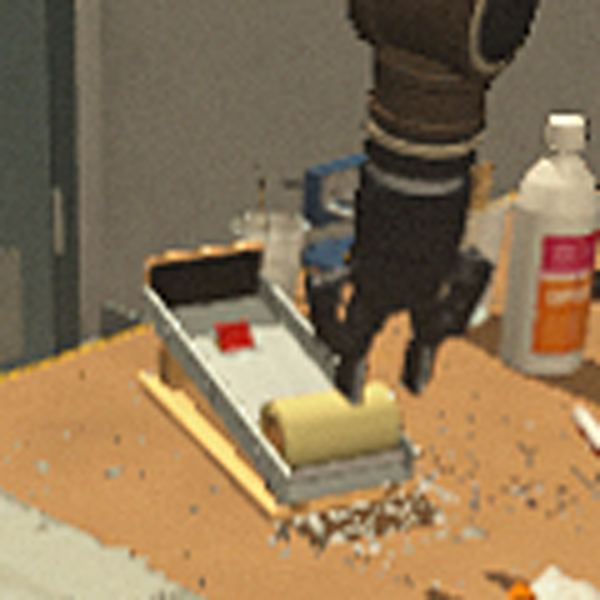

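The side crop shows the two fingertips at (357,402) and (413,394), above and behind the roll. I'll check the tip length by projecting it.

Run:
```python
from geo import *
v=np.load("v.npy")
for d in (14,9,4):
  for y in(.028,-.028):print(d,y,((proj("side",G(v,(-.1647,y,.110-d/1000)))[0]-(220,90)+.45)*5).round(0))
```

```text
14 0.028 [343. 401.]
14 -0.028 [413. 389.]
9 0.028 [344. 395.]
9 -0.028 [414. 383.]
4 0.028 [344. 389.]
4 -0.028 [415. 377.]
```

Emit:
jog_arm:
  increments:
    - {"translation": [0, 0, 0.03], "angular": [0, 0, 0], "jaw": 0.5}
    - {"translation": [0, 0, 0.055], "angular": [0, 0, 0], "jaw": 0.5}
    - {"translation": [0, 0, 0.07], "angular": [0, 0, 0], "jaw": 0.5}
    - {"translation": [0, 0, 0.078], "angular": [0, 0, 0], "jaw": 0.5}
    - {"translation": [0, 0, 0.078], "angular": [0, 0, 0], "jaw": 0.5}

```text
time_s: 2.65
tool_pos: [0.371, -0.1868, 0.0486]
tcp_rot: [-180.0, 8.9, 128.3]
ft_force: [-0.7, -0.3, -0.3]
finger_gap: 0.0422
```

Run:
```python
from geo import *
plan((-.139,0,.032))
from rig import capture
im=capture("side");cv2.imwrite("pics/c2.png",cv2.resize(im[110:210,230:330],None,fx=6,fy=6,interpolation=cv2.INTER_CUBIC))
```

```text
t 2.65 q [-24.  -6. -42.  47.  -4.  27.] tcp in gutter [-0.1654 -0.0002  0.0309] F(gutter) [-0.22 -0.73 -0.24] gap 0.042
shift [-0.0264  0.0004 -0.0012] turn [-0.0015 -0.0024 -0.0085]
```

View pics/c2.png

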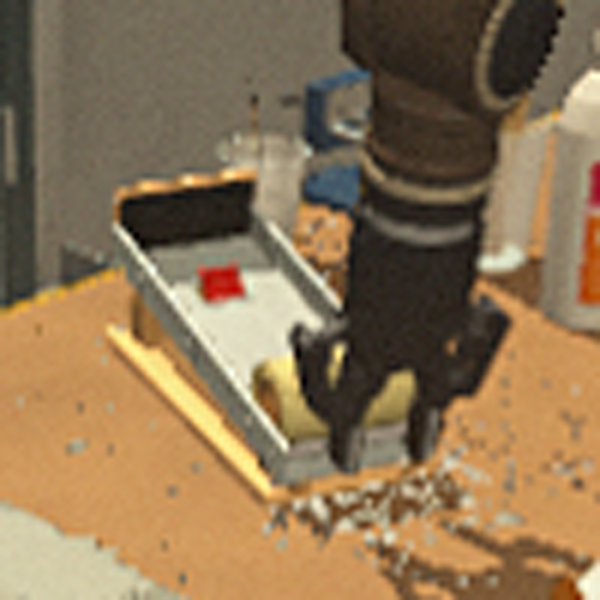

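The tips stand about 16 mm above the floor plane, behind the roll and clear of the bar, and no contact is felt. I'll start the push at tool −x, raised 3 mm.

Emit:
jog_arm:
  increments:
    - {"translation": [-0.008, 0, -0.003], "angular": [0, 0, 0], "jaw": 0.5}
    - {"translation": [-0.014, 0, -0.003], "angular": [0, 0, 0], "jaw": 0.5}
    - {"translation": [-0.02, 0, -0.003], "angular": [0, 0, 0], "jaw": 0.5}
    - {"translation": [-0.025, 0, -0.003], "angular": [0, 0, 0], "jaw": 0.5}
    - {"translation": [-0.03, 0, -0.003], "angular": [0, 0, 0], "jaw": 0.5}

```text
time_s: 3.12
tool_pos: [0.391, -0.2107, 0.0587]
tcp_rot: [179.9, 9.1, 128.4]
ft_force: [-0.4, 0.6, 0.3]
finger_gap: 0.0428
```

Emit:
jog_arm:
  increments:
    - {"translation": [-0.005, 0, 0], "angular": [0, 0, 0], "jaw": 0.5}
    - {"translation": [-0.01, 0, 0], "angular": [0, 0, 0], "jaw": 0.5}
    - {"translation": [-0.015, 0, 0], "angular": [0, 0, 0], "jaw": 0.5}
    - {"translation": [-0.02, 0, 0], "angular": [0, 0, 0], "jaw": 0.5}
    - {"translation": [-0.025, 0, 0], "angular": [0, 0, 0], "jaw": 0.5}

```text
time_s: 3.53
tool_pos: [0.4059, -0.2297, 0.062]
tcp_rot: [179.9, 9.0, 128.4]
ft_force: [-0.9, 0.5, 0.7]
finger_gap: 0.0427
```

Run:
```python
from geo import *
plan((.068,0,.035))
from rig import capture
im=capture("side");cv2.imwrite("pics/c3.png",cv2.resize(im[110:210,230:330],None,fx=6,fy=6,interpolation=cv2.INTER_CUBIC))
```

```text
t 3.5333 q [-27.  -1. -36.  47.  -4.  24.] tcp in gutter [-0.1087  0.      0.0354] F(gutter) [-0.82 -0.44  0.87] gap 0.043
shift [-0.1767  0.0011  0.0005] turn [ 0.0001  0.0005 -0.0066]
```

View pics/c3.png

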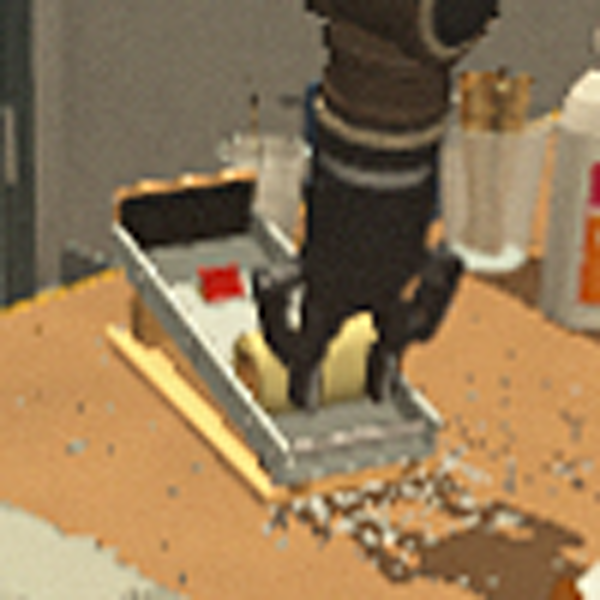

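The side crop shows the roll being pushed squarely: it is off the bar at about (310,360), with both fingers behind it. I'll continue.

Emit:
jog_arm:
  increments:
    - {"translation": [-0.006, 0, 0], "angular": [0, 0, 0], "jaw": 0.5}
    - {"translation": [-0.012, 0, 0], "angular": [0, 0, 0], "jaw": 0.5}
    - {"translation": [-0.018, 0, 0], "angular": [0, 0, 0], "jaw": 0.5}
    - {"translation": [-0.024, 0, 0], "angular": [0, 0, 0], "jaw": 0.5}
    - {"translation": [-0.03, 0, 0], "angular": [0, 0, 0], "jaw": 0.5}

```text
time_s: 4.0
tool_pos: [0.4245, -0.2531, 0.0668]
tcp_rot: [179.9, 9.0, 128.4]
ft_force: [-0.7, -0.2, -0.1]
finger_gap: 0.0426
```

Emit:
jog_arm:
  increments:
    - {"translation": [-0.006, 0, 0], "angular": [0, 0, 0], "jaw": 0.5}
    - {"translation": [-0.012, 0, 0], "angular": [0, 0, 0], "jaw": 0.5}
    - {"translation": [-0.018, 0, 0], "angular": [0, 0, 0], "jaw": 0.5}
    - {"translation": [-0.024, 0, 0], "angular": [0, 0, 0], "jaw": 0.5}
    - {"translation": [-0.03, 0, 0], "angular": [0, 0, 0], "jaw": 0.5}

```text
time_s: 4.42
tool_pos: [0.4429, -0.2762, 0.0715]
tcp_rot: [179.9, 9.0, 128.4]
ft_force: [-1.4, -0.2, -1.2]
finger_gap: 0.0428
```

Emit:
jog_arm:
  increments:
    - {"translation": [-0.006, 0, 0], "angular": [0, 0, 0], "jaw": 0.5}
    - {"translation": [-0.012, 0, 0], "angular": [0, 0, 0], "jaw": 0.5}
    - {"translation": [-0.018, 0, 0], "angular": [0, 0, 0], "jaw": 0.5}
    - {"translation": [-0.024, 0, 0], "angular": [0, 0, 0], "jaw": 0.5}
    - {"translation": [-0.03, 0, 0], "angular": [0, 0, 0], "jaw": 0.5}

```text
time_s: 4.83
tool_pos: [0.4613, -0.2994, 0.0762]
tcp_rot: [179.9, 9.0, 128.4]
ft_force: [-0.9, -0.4, -0.5]
finger_gap: 0.0426
```

Run:
```python
from geo import *
plan((.068,0,.035))
from rig import capture
im=capture("side");cv2.imwrite("pics/c4.png",cv2.resize(im[110:210,230:330],None,fx=6,fy=6,interpolation=cv2.INTER_CUBIC))
```

```text
t 4.8333 q [-31.   7. -25.  50.  -3.  20.] tcp in gutter [-0.0185 -0.0005  0.0356] F(gutter) [-0.31 -0.94 -0.46] gap 0.043
shift [-0.0865  0.0011  0.0006] turn [ 0.0001  0.0007 -0.0066]
```

View pics/c4.png

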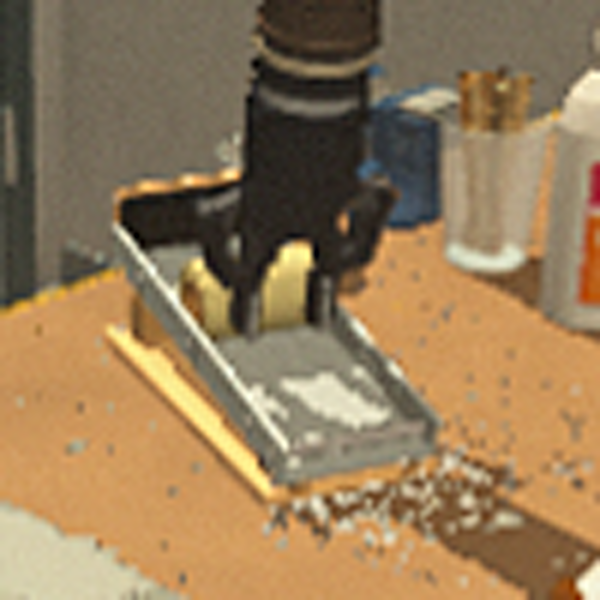

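The roll is squarely between the walls, at about (255,290) and nearing the catch. Next is the catch crossing.

Emit:
jog_arm:
  increments:
    - {"translation": [-0.006, 0, 0], "angular": [0, 0, 0], "jaw": 0.5}
    - {"translation": [-0.012, 0, 0], "angular": [0, 0, 0], "jaw": 0.5}
    - {"translation": [-0.018, 0, 0], "angular": [0, 0, 0], "jaw": 0.5}
    - {"translation": [-0.024, 0, 0], "angular": [0, 0, 0], "jaw": 0.5}
    - {"translation": [-0.03, 0, 0], "angular": [0, 0, 0], "jaw": 0.5}

```text
time_s: 5.3
tool_pos: [0.4797, -0.3227, 0.081]
tcp_rot: [179.9, 9.0, 128.4]
ft_force: [-0.4, 1.4, 1.1]
finger_gap: 0.0428
```

Emit:
jog_arm:
  increments:
    - {"translation": [-0.006, 0, 0], "angular": [0, 0, 0], "jaw": 0.5}
    - {"translation": [-0.012, 0, 0], "angular": [0, 0, 0], "jaw": 0.5}
    - {"translation": [-0.018, 0, 0], "angular": [0, 0, 0], "jaw": 0.5}
    - {"translation": [-0.024, 0, 0], "angular": [0, 0, 0], "jaw": 0.5}
    - {"translation": [-0.03, 0, 0], "angular": [0, 0, 0], "jaw": 0.5}

```text
time_s: 5.72
tool_pos: [0.4981, -0.3458, 0.0856]
tcp_rot: [179.9, 9.0, 128.4]
ft_force: [-1.4, 1.4, 0.2]
finger_gap: 0.0424
```

Emit:
jog_arm:
  increments:
    - {"translation": [-0.005, 0, 0], "angular": [0, 0, 0], "jaw": 0.5}
    - {"translation": [-0.009, 0, 0], "angular": [0, 0, 0], "jaw": 0.5}
    - {"translation": [-0.013, 0, 0], "angular": [0, 0, 0], "jaw": 0.5}
    - {"translation": [-0.016, 0, 0], "angular": [0, 0, 0], "jaw": 0.5}
    - {"translation": [-0.018, 0, 0], "angular": [0, 0, 0], "jaw": 0.5}

```text
time_s: 6.13
tool_pos: [0.5091, -0.3597, 0.0884]
tcp_rot: [179.9, 9.0, 128.4]
ft_force: [0.2, -0.0, -0.3]
finger_gap: 0.0429
```

```bash
python3 -c "
from geo import *
plan((.068,0,.035))"
```

```text
t 6.1333 q [-34.  14. -15.  53.  -3.  17.] tcp in gutter [ 0.0593 -0.001   0.0356] F(gutter) [ 0.1   0.15 -0.28] gap 0.043
shift [-0.0087  0.0011  0.0006] turn [ 0.0001  0.0008 -0.0067]
```

Emit:
jog_arm:
  increments:
    - {"translation": [-0.001, 0, 0], "angular": [0, 0, 0], "jaw": 0.5}
    - {"translation": [-0.002, 0, 0], "angular": [0, 0, 0], "jaw": 0.5}
    - {"translation": [-0.003, 0, 0], "angular": [0, 0, 0], "jaw": 0.5}
    - {"translation": [-0.004, 0, 0], "angular": [0, 0, 0], "jaw": 0.5}
    - {"translation": [-0.005, 0, 0], "angular": [0, 0, 0], "jaw": 0.5}

```text
time_s: 6.55
tool_pos: [0.5119, -0.3632, 0.0892]
tcp_rot: [179.9, 9.0, 128.4]
ft_force: [-1.2, 1.1, -0.4]
finger_gap: 0.0426
```

Run:
```python
from geo import *
plan((.068,0,.035))
from rig import capture
a=capture("side")[130:190,235:295];b=capture("top")[140:200,345:425]
f=lambda i:cv2.resize(i,None,fx=6,fy=6,interpolation=cv2.INTER_CUBIC)
cv2.imwrite("pics/c5.png",np.hstack([f(a),f(b)[:,:430]]))
```

```text
t 6.55 q [-34.  14. -15.  53.  -3.  17.] tcp in gutter [ 0.0638 -0.001   0.0356] F(gutter) [-1.62 -0.28 -0.16] gap 0.043
shift [-0.0042  0.0011  0.0006] turn [ 0.0001  0.0007 -0.0065]
```

View pics/c5.png

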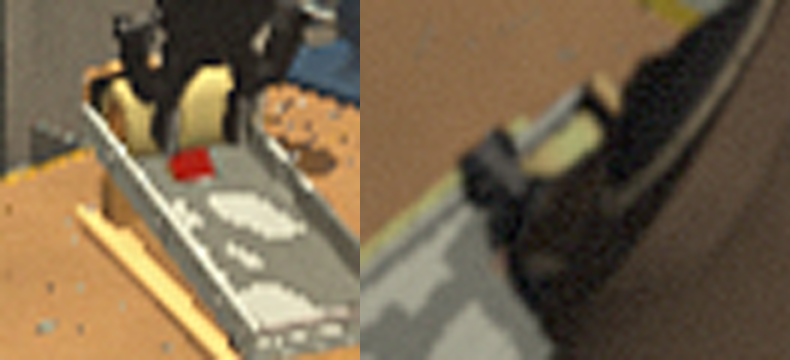

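The side view (left) shows the roll close to the pad and the red catch at about (192,163) behind it. I'll keep going in 1 mm rows, watching the force.

Emit:
jog_arm:
  increments:
    - {"translation": [-0.001, 0, 0], "angular": [0, 0, 0], "jaw": 0.5}
    - {"translation": [-0.002, 0, 0], "angular": [0, 0, 0], "jaw": 0.5}
    - {"translation": [-0.003, 0, 0], "angular": [0, 0, 0], "jaw": 0.5}
    - {"translation": [-0.003, 0, 0], "angular": [0, 0, 0], "jaw": 0.5}

```text
time_s: 6.98
tool_pos: [0.5136, -0.3655, 0.0895]
tcp_rot: [179.9, 9.0, 128.4]
ft_force: [-1.5, 1.3, 0.5]
finger_gap: 0.0427
```

```bash
python3 -c "
from geo import *
plan((.068,0,.035))"
```

```text
t 6.9833 q [-34.  14. -14.  53.  -3.  17.] tcp in gutter [ 0.0668 -0.0011  0.0355] F(gutter) [-1.86 -0.39  0.84] gap 0.043
shift [-0.0012  0.0011  0.0005] turn [ 0.0001  0.0003 -0.0065]
```

Emit:
jog_arm:
  increments:
    - {"translation": [-0.001, 0, 0], "angular": [0, 0, 0], "jaw": 0.5}
    - {"translation": [-0.001, 0, 0], "angular": [0, 0, 0], "jaw": 0.5}
    - {"translation": [-0.002, 0, 0], "angular": [0, 0, 0], "jaw": 0.5}
    - {"translation": [-0.002, 0, 0], "angular": [0, 0, 0], "jaw": 0.5}

```text
time_s: 7.32
tool_pos: [0.5138, -0.3659, 0.0893]
tcp_rot: [180.0, 8.8, 128.5]
ft_force: [-4.9, 5.4, 2.3]
finger_gap: 0.0425
```

```bash
python3 -c "
from geo import *
plan((.068,0,.035))"
```

```text
t 7.3167 q [-34.  14. -14.  53.  -3.  17.] tcp in gutter [ 0.0671 -0.0013  0.0352] F(gutter) [-6.83 -0.41  3.4 ] gap 0.043
shift [-0.0009  0.0013  0.0002] turn [-0.0001 -0.0027 -0.006 ]
```

The force has risen to 7 N with no further travel, so the roll is at the stop. I'll ease back slowly, then check.

Emit:
jog_arm:
  increments:
    - {"translation": [0.001, 0, 0], "angular": [0, 0, 0], "jaw": 0.5}
    - {"translation": [0.002, 0, 0], "angular": [0, 0, 0], "jaw": 0.5}
    - {"translation": [0.004, 0, 0], "angular": [0, 0, 0], "jaw": 0.5}
    - {"translation": [0.007, 0, 0], "angular": [0, 0, 0], "jaw": 0.5}
    - {"translation": [0.01, 0, 0], "angular": [0, 0, 0], "jaw": 0.5}

```text
time_s: 7.73
tool_pos: [0.5091, -0.3595, 0.0886]
tcp_rot: [179.9, 9.1, 128.4]
ft_force: [0.2, -0.5, 1.1]
finger_gap: 0.0427
```

Run:
```python
from geo import *
plan((.068,0,.035))
from rig import capture
a=capture("side")[130:190,235:295]
cv2.imwrite("pics/c6.png",cv2.resize(a,None,fx=8,fy=8,interpolation=cv2.INTER_CUBIC))
v=np.load("v.npy")
for g in [(.079,.014,.015),(.079,-.014,.015),(.059,.014,0),(.059,-.014,0),(.082,.014,0),(.082,-.014,0)]:print(g,((proj("side",G(v,g))[0]-(235,130)+.45)*8).round(0))
```

```text
t 7.7333 q [-34.  14. -15.  53.  -3.  17.] tcp in gutter [ 0.0592 -0.0009  0.0358] F(gutter) [ 0.72 -0.17  1.03] gap 0.043
shift [-0.0088  0.001   0.0008] turn [ 0.0003  0.0018 -0.0068]
(0.079, 0.014, 0.015) [223. 196.]
(0.079, -0.014, 0.015) [272. 188.]
(0.059, 0.014, 0) [236. 240.]
(0.059, -0.014, 0) [285. 232.]
(0.082, 0.014, 0) [218. 217.]
(0.082, -0.014, 0) [267. 210.]
```

View pics/c6.png

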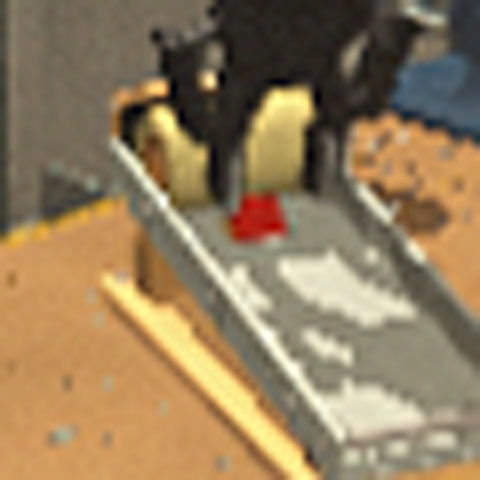

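The catch's far edge is at row 193–195. That matches the "up" prediction (188–196) and not "flat" (210–217), so the catch is up behind the roll. I'll withdraw downhill, then lift.

Emit:
jog_arm:
  increments:
    - {"translation": [0.01, 0, 0], "angular": [0, 0, 0], "jaw": 0.5}
    - {"translation": [0.025, 0, 0], "angular": [0, 0, 0], "jaw": 0.5}
    - {"translation": [0.045, 0, 0], "angular": [0, 0, 0], "jaw": 0.5}
    - {"translation": [0.06, 0, -0.01], "angular": [0, 0, 0], "jaw": 0.5}
    - {"translation": [0.07, 0, -0.04], "angular": [0, 0, 0], "jaw": 0.5}

```text
time_s: 8.2
tool_pos: [0.4582, -0.2974, 0.1124]
tcp_rot: [-179.9, 8.6, 128.5]
ft_force: [0.1, 0.1, -0.3]
finger_gap: 0.0427
```

Emit:
jog_arm:
  increments:
    - {"translation": [0.03, 0, -0.035], "angular": [0, 0, 0], "jaw": 0.5}
    - {"translation": [0.06, 0, -0.07], "angular": [0, 0, 0], "jaw": 0.5}
    - {"translation": [0.09, 0, -0.1], "angular": [0, 0, 0], "jaw": 0.5}
    - {"translation": [0.12, 0, -0.12], "angular": [0, 0, 0], "jaw": 0.5}
    - {"translation": [0.12, 0, -0.12], "angular": [0, 0, 0], "jaw": 0.5}

```text
time_s: 8.62
tool_pos: [0.374, -0.19, 0.2206]
tcp_rot: [179.8, 9.3, 128.5]
ft_force: [1.0, -0.3, -0.2]
finger_gap: 0.0425
```

Run:
```python
from geo import *
plan((.068,0,.035))
from rig import capture
t=capture("top");s=capture("side");cv2.imwrite("pics/top9.png",t)
f=lambda i:cv2.resize(i,(390,390),interpolation=cv2.INTER_CUBIC)
cv2.imwrite("pics/c7.png",np.hstack([f(s[130:190,240:300]),f(t[140:205,345:410])]))
v=np.load("v.npy")
for x in(.099,.107):print(x,[((proj("top",G(v,(x,y,.0276)))[0]-(345,140)+.45)*6+(390,0)).round(0) for y in(.046,-.046)])
for g in [(.079,.014,.015),(.059,.014,0),(.082,.014,0)]:print(g,((proj("side",G(v,g))[0]-(240,130)+.45)*6.5).round(0))
a=cv2.absdiff(t,cv2.imread("pics/top0.png")).max(2);print("bystander diff (px>40):",(a[170:300,100:215]>40).sum())
```

```text
t 8.6167 q [-24. -11. -24.  69.  -4.  27.] tcp in gutter [-1.342e-01  1.000e-04  2.001e-01] F(gutter) [ 0.81  0.64 -0.33] gap 0.042
shift [-0.2015  0.0004  0.166 ] turn [ 0.0031  0.0046 -0.0054]
0.099 [array([562., 153.]), array([689., 299.])]
0.107 [array([575., 142.]), array([702., 288.])]
(0.079, 0.014, 0.015) [149. 159.]
(0.059, 0.014, 0) [159. 195.]
(0.082, 0.014, 0) [145. 177.]
bystander diff (px>40): 0
```

View pics/c7.png

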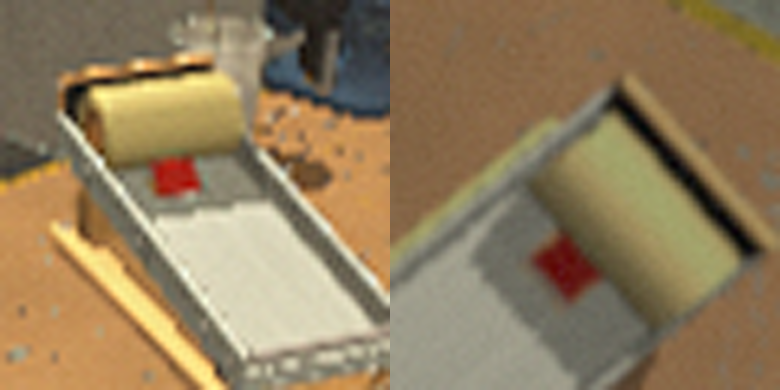

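The roll lies square against the black pad, with its middle in the top view at about (636,218) against a predicted (638,215). The catch's tip edge is at about row 158, again the "up" position. Handing in.

```bash
python3 -c "
from rig import ctrl
print(ctrl.job_done())"
```

```text
the job is handed in; nothing more can be done
None
```

The roll is at the stop with the red catch up behind it, the hand is clear, and the job is handed in at about 8.7 s. The interface gave no verdict, so this rests on my own checks.

**What I did:** I located the gutter from both camera views. I then set the half-open fingers behind the roll, either side of the catch, and pushed it uphill in small steps. I stopped when the force rose to about 7 N at the stop, then backed off downhill and lifted away.

**Last checks:**
- **Roll:** in the top view it lies square against the pad, about 4 px in the 6× enlargement (2 mm) from where touching the stop predicts.
- **Catch:** in the side view its tip matches the "up" prediction (row 158 against 159; pressed flat would be 177).
- **Other things:** the area around the mesh roll, tape measure and sanding block shows no pixel change from the start.
- **Force:** the highest wrist force read was about 7 N, taken at the end of each move only.

**What went wrong or disagreed:**
- My first choice of wrist direction would have passed the last joint's limit, so I turned the hand the other way before approaching.
- The gutter fit left errors of 1–3 px at a few landmarks, and the fingers looked up to 5 mm off to one side in one view. Neither affected the push.

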